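Reset the ratchet of a tilting painting board and prop it at its lowest notch

ROBOT

A 6-joint arm with a two-finger parallel gripper is mounted at the origin on a cart in front of the work surface, level with it; the furniture and walls round the work are solid. World frame = base frame: x ahead of the robot, y to its left, z up, the work surface at z = 0. Lengths are in m, angles in rad, forces in N, time in s.
With the tool pointing down it reaches from about 0.4 to 0.825 m from the base axis. Payload 7 kg.
Tool frame: the origin (TCP) lies on the centre line of the jaws, within the pads' length; the fingertips stand bot.finger_overhang ahead of it and the grasp point (between the pads) is the TCP (bot.finger_overhang is the distance from the TCP to the fingertips, in m); z points along the fingers, y is the line along which they close (so a half turn about z gives the same grasp; the last joint's range is limited). The gripper opens to 85 mm and grips with 20 to 120 N. Pads are 22 mm wide; open, the fingers measure 114 mm over their backs; the gripper's body (76 mm by 85 mm) begins 54 mm behind the grasp point. The pads swing forward as they close: fully open they stand 13 mm farther back than shut.
Start: joints at [1.537, 0.359, 0.012, 0, -1.224, -0.288], TCP at [0.213, 0.64, 0.25] pointing down, gripper open.
Joint ranges: [-3.07, 3.07], [-1.43, 2.12], [-1.02, 1.25], [-3.03, 1.67], [-3.05, -0], [-3.03, 3.03]. Speed limits (rad/s): [2.39, 2.39, 3.01, 3.14, 3.14, 3.14].

INTERFACE

Orientations are given as a 3x3 rotation matrix whose columns are the frame's x, y, z axes.
In Python, from rig import readout, viewer, hand_in, bot gives the robot as it stands.
- The arm moves only by the tool drive_tool, never from a script. Its argument "deltas" is a list that holds one entry, the list of rows, each a list of 7 numbers: the turn, a rotation vector about the tool's x, y, z in rad, then the shift along the tool's x, y, z in m, then the opening, from 0 (shut) to 1 (fully open). In form: [[[rx, ry, rz, x, y, z, gripper], ...]]. A call has 1 to 20 rows; each row shifts and turns the commanded pose from where the row before left it, along the tool's axes as they then stand; what a row does not reach is not made up. A row lasts 1/10 s, in which the tool goes at most 50 mm and 8.59 degrees, less where a joint would pass 70% of its speed; a pose out of reach is approached as far as the arm can. A call is refused whole if a number of a shift passes 0.05 or a number of a turn 0.15, either way. A call with a gripper value outside its range is refused whole. The fingers move at their own pace and stop on an object; "force" is the grip in N (left out, the last holds). Time passes only in rows, so rows that do not move let the fingers close. It gives the time, the measured TCP pose, the force, the opening and the grip force at its end, in the units of the state.
- readout.sense(): the state, without advancing time (a new reading comes with each control period).
- viewer.snapshot(name): name is "side" or "top"; returns a dict with "pixels" (384x512x3 uint8, blue, green, red), "K" (3x3 intrinsics, pixels), "k1" (the pictures are not rectified: a ray, as slopes to the right and down, at radius r is drawn at 1 + k1 r^2 times it, then the intrinsics apply), "R" (3x3) and "t" (3): a world point X has camera coordinates R X + t. Camera axes: x right, y down, z forward; pixel columns grow to the right and rows downward; lengths in m; the calibration is good to about 2 mm. A picture is of the moment at which its call begins. There is no depth.
- hand_in(): hands the job in; it is judged then, once.
Trained networks look in the newest picture that a camera, given by its name, has taken for a name from the list of things; names that differ only in an ending like _2 or _b are one class to them, and where a whole thing is asked for, a point or a joint stands for the part that bears it (a point fixed in the world has none). Each returns a list of dicts, best first, with "confidence" (0 to 1); they miss things now and then, are a little off and sometimes report something else, mostly with a low value. They report only what shows in the picture. A call takes as long as a camera call.
- viewer.silhouettes(name, camera): "region" (384x512 bool, what is visible of it).
- viewer.spot_point(name, camera): "position" ([x, y, z] in m, in the coordinates of the camera as it stood for that picture, good to about 4 mm: a listed point, or the origin of a listed thing).
The state is a dict: "clock": time; "joint_pos": joint angles; "qvel": joint speeds; "tau": joint torques, N m; "tcp_pos": TCP position; "ee_rot": TCP orientation; "ft_force": force on the tool from outside, world axes, zero at the start; "wrist_torque": the same for the moment, N m; "finger_gap": finger opening in m; "grip_force": force on a finger pad.
Only numpy, scipy, OpenCV 4.12 (cv2) and the standard library are available. Lean on these libraries where they do the work, as an engineer would, in place of code of your own. Each camera call takes 0.05 s, during which the arm holds its last target. There are 200 camera calls.

TASK

The tilting painting board is propped too steep, and its ratchet only clicks upward. Take it by the red swivel knob, lift it past the last notch just until you feel it meet the rubber buffer (the pawl tips out there; do not force the board against the buffer), ease it down until it lies fully flat without letting it drop, so that the pawl tips back in, then lift it again and leave it resting by itself in its first notch, the lowest above flat. Leave the things around it where they stand.

Things in the scene. Friction and masses are not known exactly. Their poses are not given: they have to be found in the camera images.
- stand: fixed stand of the tilting board: plywood base 225 x 228 x 14 mm, grey hinge cheeks at the front (robot side), ratchet on its right (-y) side; spans y -170 to +120 mm. Origin on the table below the middle of the hinge line; x runs from the hinge to the back (the way the flat board extends), y along the hinge line, z up. Turned up to 0.25 rad from the robot's axes
- hinge (a point): middle of the hinge line, 100 mm above the table; the hinge line runs along the stand's y. The white board on it is 170 x 216 x 12 mm, 0.5 to 1.1 kg, about 2 to 6 N at the knob; the hinge is damped (0.6 N m s/rad), but let go unpropped the board falls
- knob (a point): centre of the red swivel knob, a cylinder 26 mm in diameter and 36 mm long lying parallel to the hinge line at the middle of the board's free edge; it turns freely on its own axis. 220 mm from the hinge line in the board's mid plane: at tilt a it is 220*cos(a) mm behind and 220*sin(a) mm above the hinge line; 43 mm beyond the board's edge. Grip it from above by its two flat ends
- board (a joint): tilt of the board, rad: 0 = flat on its rest posts (hard stop), grows as the free edge (knob) is lifted. Resting angles in the notches: first (lowest) 0.17, second 0.36, third (last) 0.55. It starts resting in the second. Each notch clicks in within 0.04 rad above its resting angle
- ratchet (a point): pivot of the orange pawl at the stand's right side. With the pawl leaning in, the board can be raised but not lowered below the notch reached. Past the last notch a brass peg tips the pawl out, about 0.02 rad before the buffer is met; then the board lowers freely. In the last 0.06 rad above flat the pawl is tipped in again and the notches hold from there on
- buffer: black rubber block, 16 x 14 x 10 mm, on the stand's right; ends the lift when the brass peg meets it. The peg's setting differs each time and is not given: contact is anywhere from 0.86 to 1.28 rad of tilt. Springy, 14 N per mm for 6 mm, then solid; 1 N of lift at the knob beyond the board's weight puts 2.5 N on it. Over 30 N on it (12 N at the knob) is too much. Origin at its centre
- paint_pot2: loose paint pot with a black cap, 61 x 50 x 55 mm, a bystander right of the stand; origin at the centre of its underside
- paint_pot3: loose paint pot, white with a green cap, 54 x 44 x 61 mm, a bystander; origin at the centre of its underside
- mixing_cup: loose clear mixing cup, 66 mm wide, 75 mm high, a bystander; origin at the centre of its underside
- duct_tape: loose roll of black tape, 59 x 57 x 19 mm, a bystander left of the stand; origin at the centre of its underside
- rock_cast1: loose plaster rock casting, 54 x 80 x 36 mm, a bystander behind and left of the stand; origin at the centre of its underside
- sanding_block: loose brown sanding block, 56 x 101 x 26 mm, a bystander behind the stand; origin at the centre of its underside

How it is judged:
By the outcome, as a careful person would: the job done as asked, in the order asked, and still so for the second after the job is handed in, with the robot touching nothing.
It also fails if it takes over 67 s, if anything falls off the work surface, if the arm or the gripper's body presses on something with over 40 N, if the wrist force passes 120 N, or if a joint passes its speed limit or range.

## Working session

There is one attempt and no reset: what is moved stays moved. The work goes in short steps, Python scripts to look and compute and a tool call to move; the robot and the scene stay as the last step left them, time stands still between calls to the robot, and variables do not carry over. Pictures are saved under pics/ and viewed, at most 10 in all, crops included, and the job is handed in when it is done.

Besides the shell and the picture viewer there is one more tool, called as a command line: name --argument value ..., lists and objects as JSON in quotes. drive_tool: Moves the arm, as the interface text tells. Its arguments: {"type":"object","properties":{"deltas":{"type":"array","items":{"type":"array","items":{"type":"array","items":{"type":"number"}}}},"force":{"type":"number"}},"required":["deltas"]}

```bash
ls; mkdir -p pics
python3 - <<'E'
from rig import readout, viewer, bot
import cv2,numpy as np
s=readout.sense()
print({k:np.round(v,3).tolist() for k,v in s.items()}, bot.finger_overhang)
ims=[]
for c in("top","side"):
    d=viewer.snapshot(c);cv2.imwrite(f"pics/{c}0.png",d["pixels"]);R,t=np.array(d["R"]),np.array(d["t"])
    print(c,"cam pos",np.round(-R.T@t,3),"fwd",R[2].round(2))
    for n in("hinge","knob","ratchet","stand","buffer","paint_pot2","paint_pot3","mixing_cup","duct_tape","rock_cast1","sanding_block"):
        for p in viewer.spot_point(n,c)[:2]:
            print(n,round(p["confidence"],2),(R.T@(np.array(p["position"])-t)).round(4))
    ims.append(d["pixels"])
cv2.imwrite("pics/both0.png",cv2.resize(np.vstack(ims),None,fx=.78,fy=.78))
E
```

```text
pics
{'clock': 0.0, 'joint_pos': [1.537, 0.359, 0.011, -0.0, -1.224, -0.288], 'qvel': [0.001, 0.0, -0.001, 0.002, 0.001, -0.001], 'tau': [0.001, -58.333, 29.342, 6.936, -0.006, -0.0], 'tcp_pos': [0.213, 0.64, 0.249], 'ee_rot': [[0.949, -0.316, -0.0], [-0.316, -0.949, -0.002], [0.0, 0.002, -1.0]], 'ft_force': [1.285, 0.235, -0.587], 'wrist_torque': [0.016, 0.031, -0.02], 'grip_force': 0.0, 'finger_gap': 0.085} 0.019
top cam pos [0.46  0.015 1.03 ] fwd [ 0.14  0.03 -0.99]
hinge 0.94 [0.4342 0.0288 0.0953]
knob 0.62 [0.6383 0.0729 0.1765]
knob 0.41 [0.6177 0.3614 0.0041]
ratchet 0.62 [ 0.56   -0.0647  0.0512]
stand 0.73 [ 4.323e-01  2.860e-02 -1.000e-04]
buffer 0.69 [7.689e-01 2.185e-01 6.000e-04]
buffer 0.25 [ 0.6333 -0.2289 -0.0007]
paint_pot2 0.83 [ 0.6322 -0.2304 -0.0026]
paint_pot3 0.83 [ 0.6322 -0.2304 -0.0026]
mixing_cup 0.72 [ 7.222e-01 -3.006e-01 -6.000e-04]
duct_tape 0.68 [0.6174 0.3644 0.0038]
rock_cast1 0.87 [0.6935 0.3313 0.0008]
sanding_block 0.9 [ 0.7692  0.2161 -0.0023]
side cam pos [-0.097 -0.971  1.017] fwd [ 0.44  0.66 -0.61]
hinge 0.76 [0.4312 0.0323 0.0995]
hinge 0.48 [ 0.7207 -0.2975 -0.0047]
knob 0.8 [0.6388 0.0713 0.1762]
ratchet 0.71 [ 0.5636 -0.0664  0.0469]
ratchet 0.33 [ 0.5391 -0.106   0.0491]
stand 0.81 [ 0.434   0.0295 -0.0012]
buffer 0.5 [ 0.5365 -0.1028  0.0472]
paint_pot2 0.53 [ 0.6316 -0.2259 -0.0023]
paint_pot2 0.53 [ 0.5999 -0.2903  0.0013]
paint_pot3 0.53 [ 0.6316 -0.2259 -0.0023]
paint_pot3 0.53 [ 0.5999 -0.2903  0.0013]
mixing_cup 0.6 [ 0.7206 -0.2983 -0.0053]
duct_tape 0.67 [ 0.6226  0.3634 -0.0024]
duct_tape 0.5 [ 6.302e-01 -2.277e-01 -3.000e-04]
rock_cast1 0.43 [ 0.6965  0.333  -0.0031]
sanding_block 0.63 [0.7697 0.2118 0.0008]
```

View pics/both0.png

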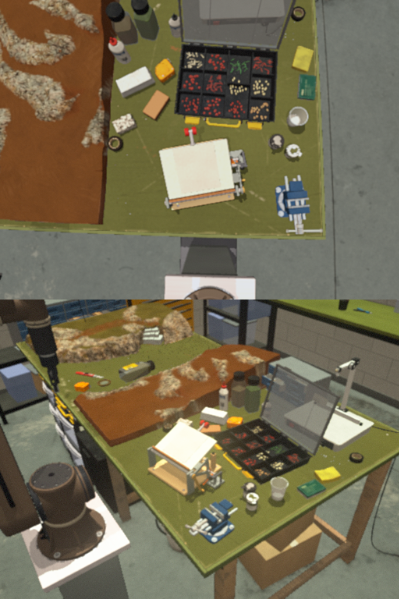

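The picture shows the board with the red knob at its back edge (top view, ~(192,131) in the montage), the ratchet on the right, and the pots and cup clear of the knob path. I'll refine the knob by red colour triangulation and view a closeup.

```bash
cat > h.py <<'E'
from rig import readout, viewer, bot
import cv2,numpy as np
def proj(d,X):
    c=np.array(d["R"])@np.array(X)+np.array(d["t"]);s=c[:2]/c[2];s=s*(1+d["k1"]*(s@s));K=np.array(d["K"]);return K[:2,:2]@s+K[:2,2]
def red(d,X,w=22):
    u,v=proj(d,X).round().astype(int);hs=cv2.cvtColor(d["pixels"],cv2.COLOR_BGR2HSV)[v-w:v+w,u-w:u+w]
    m=(((hs[...,0]<8)|(hs[...,0]>172))&(hs[...,1]>150)&(hs[...,2]>70)).astype(np.uint8)
    n,l,st,ce=cv2.connectedComponentsWithStats(m)
    i=1+np.argmax(st[1:,4]);return ce[i]+[u-w,v-w],st[i]
def st():
    s=readout.sense();print("t",round(s["clock"],2),"tcp",s["tcp_pos"].round(4),"F",s["ft_force"].round(2),"gap",round(s["finger_gap"],4),"grip",round(s["grip_force"],1));return s
E
python3 - <<'E'
from h import *
from scipy.optimize import least_squares
X=np.array([.6385,.072,.1765]);D={c:viewer.snapshot(c) for c in("top","side")}
P={c:red(D[c],X) for c in D};print(P,{c:proj(D[c],X) for c in D})
r=least_squares(lambda x:np.concatenate([proj(D[c],x)-P[c][0] for c in D]),X);print(r.x,r.fun)
H=np.array([.4335,.03,.1]);ims=[]
for c,w in(("top",55),("side",55)):
    u,v=proj(D[c],[.55,.02,.12]).round().astype(int);ims.append(cv2.resize(D[c]["pixels"][v-w:v+w,u-w-15:u+w+15],None,fx=5,fy=5,interpolation=cv2.INTER_CUBIC)[:, :])
cv2.imwrite("pics/crop1.png",cv2.resize(np.hstack(ims),(800,314)))
cv2.imwrite("pics/crop2.png",ims[1])
E
```

```text
{'top': (array([248.69565217, 166.91304348]), array([25, 17,  6, 11, 46], dtype=int32)), 'side': (array([264.04761905, 159.38095238]), array([22, 20,  5,  6, 21], dtype=int32))} {'top': array([243.38473714, 167.21394513]), 'side': array([262.18976664, 158.98473601])}
[0.63782641 0.059023   0.1822746 ] [-0.10241733  0.17557526  0.26949541 -0.05381164]
```

View pics/crop1.png

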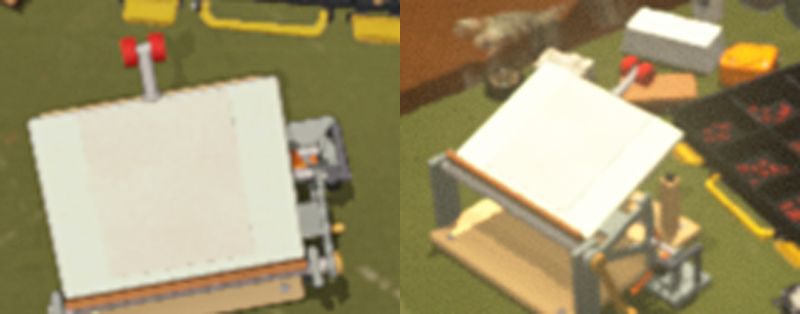

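View pics/crop2.png

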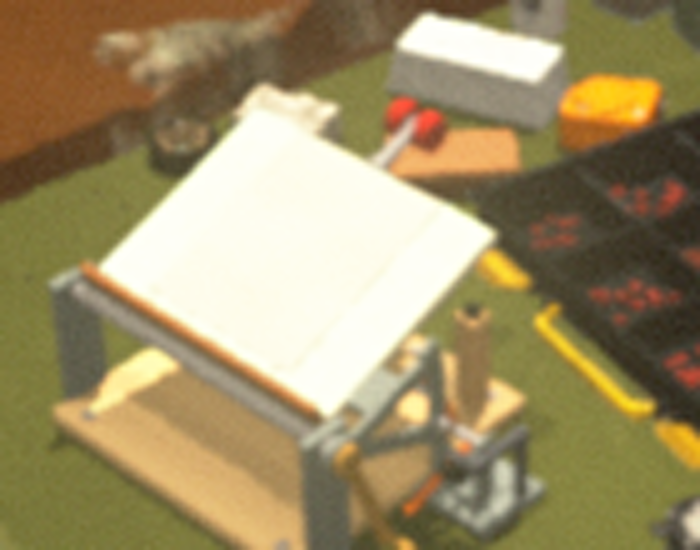

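The crops show the knob as two red ends, (130,50) and (157,46), either side of a stem. My mask took only one half, so I'll redo the fit with both.

```bash
cat >> h.py <<'E'
def redc(d,X,w=16):
    u,v=proj(d,X).round().astype(int);hs=cv2.cvtColor(d["pixels"],cv2.COLOR_BGR2HSV)[v-w:v+w,u-w:u+w]
    m=((hs[...,0]<8)|(hs[...,0]>172))&(hs[...,1]>150)&(hs[...,2]>70)
    y,x=np.nonzero(m);return np.array([(x.min()+x.max())/2+u-w,(y.min()+y.max())/2+v-w]),(x.min(),x.max(),y.min(),y.max(),m.sum())
E
python3 - <<'E'
from h import *
from scipy.optimize import least_squares
X=np.array([.6385,.072,.1765]);D={c:viewer.snapshot(c) for c in("top","side")}
P={c:redc(D[c],X) for c in D};print(P)
r=least_squares(lambda x:np.concatenate([proj(D[c],x)-P[c][0] for c in D]),X);print(r.x,r.fun)
for c in D:
    R,t=np.array(D[c]["R"]),np.array(D[c]["t"])
    for n in("hinge","knob"): print(c,n,(R.T@(np.array(viewer.spot_point(n,c)[0]["position"])-t)).round(4))
# board white region corners, top
m=viewer.silhouettes("board","top")
if m:
    cs,_=cv2.findContours(m[0]["region"].astype(np.uint8),0,2);c=max(cs,key=cv2.contourArea);print(cv2.minAreaRect(c))
d=D["top"];hs=cv2.cvtColor(d["pixels"],cv2.COLOR_BGR2HSV);u,v=proj(d,[.53,.05,.14]).round().astype(int)
w=((hs[...,1]<60)&(hs[...,2]>170)).astype(np.uint8);n,l=cv2.connectedComponents(w);k=l[v,u]
cs,_=cv2.findContours((l==k).astype(np.uint8),0,2);q=cv2.approxPolyDP(cv2.convexHull(max(cs,key=cv2.contourArea)),6,True)[:,0].astype(float);print("quad",q.tolist())
H=np.array([.4335,.03,.1])
for yaw in(.14,.16,.18,.2,.22):
    a=.36;cu,su=np.cos(yaw),np.sin(yaw)
    def pt(x,y,z=.006): 
        X=x*np.cos(a)-z*np.sin(a);Z=x*np.sin(a)+z*np.cos(a);return H+[cu*X-su*y,su*X+cu*y,Z]
    print(yaw,[proj(d,pt(x,y)).round(1).tolist() for x,y in((.177,.108),(.177,-.108),(.007,-.108),(.007,.108))],proj(d,pt(.22,0,0)).round(1))
E
```

```text
{'top': (array([243.5, 167.5]), (np.int64(9), np.int64(24), np.int64(11), np.int64(22), np.int64(93))), 'side': (array([261.5, 158.5]), (np.int64(11), np.int64(20), np.int64(12), np.int64(19), np.int64(41)))}
[0.63672221 0.07175204 0.1794493 ] [-0.10745393  0.18389122  0.283522   -0.0545883 ]
top hinge [0.4323 0.0295 0.0952]
top knob [0.6396 0.0701 0.1753]
side hinge [0.4353 0.0311 0.0971]
side knob [0.6372 0.0686 0.1759]
((257.55999755859375, 207.78759765625), (92.76505279541016, 100.22173309326172), 80.65532684326172)
quad [[290.0, 178.0], [299.0, 240.0], [217.0, 254.0], [204.0, 193.0], [245.0, 166.0]]
0.14 [[207.1, 190.6], [295.0, 180.1], [301.2, 245.4], [216.9, 255.3]] [248.8 167.7]
0.16 [[205.9, 191.7], [293.5, 179.4], [301.1, 244.6], [217.0, 256.1]] [247.1 167.9]
0.18 [[204.6, 192.7], [292.0, 178.8], [300.9, 243.7], [217.1, 257.0]] [245.4 168.1]
0.2 [[203.5, 193.8], [290.5, 178.1], [300.7, 242.9], [217.2, 257.9]] [243.8 168.4]
0.22 [[202.3, 194.9], [289.1, 177.5], [300.5, 242.0], [217.3, 258.7]] [242.1 168.7]
```

drive_tool --deltas '[[[0,0,0,0.0323,0.0226,-0.0022,1],[0,0,0,0.0323,0.0226,-0.0022,1],[0,0,0,0.0323,0.0226,-0.0022,1],[0,0,0,0.0323,0.0226,-0.0022,1],[0,0,0,0.0323,0.0226,-0.0022,1],[0,0,0,0.0323,0.0226,-0.0022,1],[0,0,0,0.0323,0.0226,-0.0022,1],[0,0,0,0.0323,0.0226,-0.0022,1],[0,0,0,0.0323,0.0226,-0.0022,1],[0,0,0,0.0323,0.0226,-0.0022,1],[0,0,0,0.0323,0.0226,-0.0022,1],[0,0,0,0.0323,0.0226,-0.0022,1],[0,0,0,0.0323,0.0226,-0.0022,1],[0,0,0,0.0323,0.0226,-0.0022,1],[0,0,0,0.0323,0.0226,-0.0022,1],[0,0,0,0.0323,0.0226,-0.0022,1],[0,0,0,0.0323,0.0226,-0.0022,1],[0,0,0,0.0323,0.0226,-0.0022,1]]]' --force 25

```text
clock: 3.45
tcp_pos: [0.6372, 0.0691, 0.2901]
ee_rot: [[0.949, -0.316, 0.0], [-0.316, -0.949, 0.0], [0.0, -0.0, -1.0]]
ft_force: [0.4, 0.2, 0.5]
finger_gap: 0.0854
grip_force: 0.0
```

drive_tool --deltas '[[[0,0,-0.129,0,0,0,1],[0,0,-0.129,0,0,0,1],[0,0,-0.129,0,0,0,1],[0,0,-0.129,0,0,0,1],[0,0,0,0,0,0,1],[0,0,0,0,0,0,1]]]'

```text
clock: 4.05
tcp_pos: [0.6364, 0.0705, 0.2899]
ee_rot: [[0.982, 0.189, 0.0], [0.189, -0.982, 0.0], [0.0, -0.0, -1.0]]
ft_force: [0.2, 0.1, -0.6]
finger_gap: 0.0856
grip_force: 0.0
```

Run:
```python
from h import *
s=st();R=s["ee_rot"];print(R.round(3))
print("to knob in tool axes",(R.T@(np.array([.637,.0705,.178])-s["tcp_pos"])).round(4), s["joint_pos"].round(2))
```

```text
t 4.05 tcp [0.6364 0.0705 0.2899] F [ 0.23  0.13 -0.62] gap 0.0856 grip 0.0
[[ 0.982  0.189  0.   ]
 [ 0.189 -0.982  0.   ]
 [ 0.    -0.    -1.   ]]
to knob in tool axes [0.0006 0.0002 0.1119] [ 0.41  0.28 -0.01  0.   -1.28  1.35]
```

drive_tool --deltas '[[[0,0,0,0,0,0.016,1],[0,0,0,0,0,0.016,1],[0,0,0,0,0,0.016,1],[0,0,0,0,0,0.016,1],[0,0,0,0,0,0.016,1],[0,0,0,0,0,0.016,1],[0,0,0,0.0006,0,0.016,1],[0,0,0,0,0,0,0.6],[0,0,0,0,0,0,0.5],[0,0,0,0,0,0,0.45]]]'

```text
clock: 5.05
tcp_pos: [0.6376, 0.0708, 0.1791]
ee_rot: [[0.981, 0.192, 0.002], [0.192, -0.981, 0.0], [0.002, -0.0, -1.0]]
ft_force: [1.4, 0.6, -0.5]
finger_gap: 0.0441
grip_force: 0.0
```

Run:
```python
from h import *
s=st();D=[]
for c in("top","side"):
    d=viewer.snapshot(c);u,v=proj(d,s["tcp_pos"]).round().astype(int)
    D.append(cv2.resize(d["pixels"][v-35:v+35,u-40:u+40],None,fx=5,fy=5,interpolation=cv2.INTER_CUBIC))
cv2.imwrite("pics/grip.png",np.hstack(D))
```

```text
t 5.05 tcp [0.6376 0.0708 0.1791] F [ 1.37  0.56 -0.54] gap 0.0441 grip 0.0
```

View pics/grip.png

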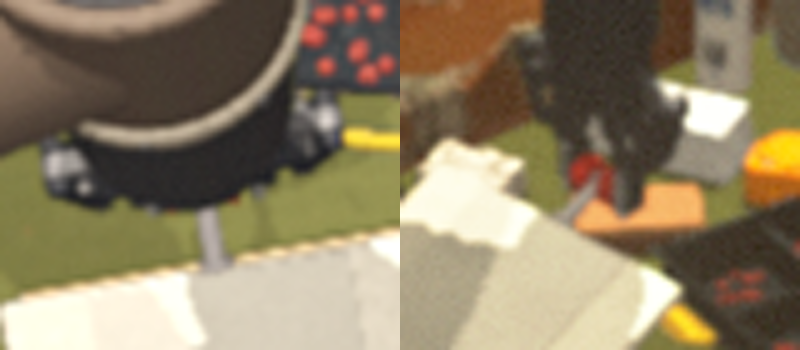

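The fingers straddle the red knob (side view, ~(590,180)), with the stem free between them. Closing.

drive_tool --deltas '[[[0,0,0,0,0,0,0.3],[0,0,0,0,0,0,0.3],[0,0,0,0,0,0,0.3],[0,0,0,0,0,0,0.3]]]' --force 30

```text
clock: 5.55
tcp_pos: [0.6375, 0.0715, 0.1788]
ee_rot: [[0.981, 0.193, 0.002], [0.193, -0.981, 0.001], [0.002, -0.001, -1.0]]
ft_force: [-1.7, 5.8, 3.5]
finger_gap: 0.0355
grip_force: 34.9
```

Run:
```python
import numpy as np
a=np.linspace(.36,.80,12)
print(np.c_[a[1:],.22*np.diff(np.cos(a))*1000,-.22*np.diff(np.sin(a))*1000].round(2).tolist())
a=np.arange(.80,1.32,.02)
print(np.c_[a[1:],.22*np.diff(np.cos(a))*1000,-.22*np.diff(np.sin(a))*1000].round(2).tolist())
```

```text
[[0.4, -3.26, -8.17], [0.44, -3.59, -8.03], [0.48, -3.91, -7.88], [0.52, -4.22, -7.72], [0.56, -4.52, -7.55], [0.6, -4.82, -7.36], [0.64, -5.11, -7.16], [0.68, -5.4, -6.95], [0.72, -5.67, -6.73], [0.76, -5.93, -6.5], [0.8, -6.19, -6.26]]
[[0.82, -3.19, -3.03], [0.84, -3.25, -2.97], [0.86, -3.31, -2.9], [0.88, -3.36, -2.84], [0.9, -3.42, -2.77], [0.92, -3.47, -2.7], [0.94, -3.53, -2.63], [0.96, -3.58, -2.56], [0.98, -3.63, -2.49], [1.0, -3.68, -2.41], [1.02, -3.73, -2.34], [1.04, -3.77, -2.27], [1.06, -3.82, -2.19], [1.08, -3.86, -2.11], [1.1, -3.9, -2.03], [1.12, -3.94, -1.96], [1.14, -3.98, -1.88], [1.16, -4.02, -1.8], [1.18, -4.05, -1.72], [1.2, -4.08, -1.64], [1.22, -4.12, -1.55], [1.24, -4.15, -1.47], [1.26, -4.18, -1.39], [1.28, -4.2, -1.3], [1.3, -4.23, -1.22]]
```

drive_tool --deltas '[[[0,0,0,0,-0.0008,0,0.3],[0,0,0,-0.0016,0,-0.0041,0.3],[0,0,0,-0.0016,0,-0.0041,0.3],[0,0,0,-0.0018,0,-0.004,0.3],[0,0,0,-0.0018,0,-0.004,0.3],[0,0,0,-0.0019,0,-0.004,0.3],[0,0,0,-0.002,0,-0.0039,0.3],[0,0,0,-0.0021,0,-0.0039,0.3],[0,0,0,-0.0021,0,-0.0038,0.3],[0,0,0,0,0,0,0.3]]]'

```text
clock: 6.55
tcp_pos: [0.6229, 0.0687, 0.2106]
ee_rot: [[0.981, 0.193, 0.002], [0.193, -0.981, 0.001], [0.002, -0.0, -1.0]]
ft_force: [4.2, 2.8, 0.6]
finger_gap: 0.0357
grip_force: 34.4
```

drive_tool --deltas '[[[0,0,0,-0.0022,0,-0.0038,0.3],[0,0,0,-0.0023,0,-0.0038,0.3],[0,0,0,-0.0024,0,-0.0037,0.3],[0,0,0,-0.0024,0,-0.0037,0.3],[0,0,0,-0.0025,0,-0.0036,0.3],[0,0,0,-0.0026,0,-0.0036,0.3],[0,0,0,-0.0027,0,-0.0035,0.3],[0,0,0,-0.0027,0,-0.0035,0.3],[0,0,0,-0.0028,0,-0.0034,0.3],[0,0,0,-0.0028,0,-0.0034,0.3],[0,0,0,0,0,0,0.3]]]'

```text
clock: 7.65
tcp_pos: [0.598, 0.0638, 0.2466]
ee_rot: [[0.981, 0.193, 0.002], [0.193, -0.981, 0.001], [0.002, -0.0, -1.0]]
ft_force: [4.3, 2.9, 1.4]
finger_gap: 0.0357
grip_force: 34.6
```

```bash
cat >> h.py <<'E'
def ang(s,H=np.array([.4335,.03,.1]),yaw=.195):
    p=s["tcp_pos"]-H;u=np.array([np.cos(yaw),np.sin(yaw),0]);x,z=p@u,p[2];a=np.arctan2(z,x);f=s["ft_force"]
    fu=f@u;print("a %.3f r %.4f lat %.4f Ft %.2f Fr %.2f Fl %.2f"%(a,np.hypot(x,z),-p[0]*u[1]+p[1]*u[0],-np.sin(a)*fu+np.cos(a)*f[2],np.cos(a)*fu+np.sin(a)*f[2],-f[0]*u[1]+f[1]*u[0]))
E
python3 -c "
from h import *
for i in range(3): ang(st()); viewer.snapshot('top')"
```

```text
t 7.65 tcp [0.598  0.0638 0.2466] F [4.27 2.89 1.42] gap 0.0357 grip 34.6
a 0.718 r 0.2229 lat 0.0013 Ft -2.05 Fr 4.51 Fl 2.01
t 7.7 tcp [0.5981 0.0638 0.2464] F [5.95 2.83 1.72] gap 0.0354 grip 34.7
a 0.717 r 0.2229 lat 0.0013 Ft -2.90 Fr 5.94 Fl 1.62
t 7.75 tcp [0.5982 0.0638 0.2463] F [4.46 2.26 4.07] gap 0.0356 grip 34.7
a 0.716 r 0.2229 lat 0.0013 Ft -0.09 Fr 6.31 Fl 1.35
```

drive_tool --deltas '[[[0,0,0,0.0005,0,-0.0004,0.3],[0,0,0,-0.0029,0,-0.0033,0.3],[0,0,0,-0.003,0,-0.0032,0.3],[0,0,0,-0.0031,0,-0.0032,0.3],[0,0,0,-0.0031,0,-0.0031,0.3],[0,0,0,-0.0032,0,-0.003,0.3],[0,0,0,0,0,0,0.3]]]'

```text
clock: 8.5
tcp_pos: [0.583, 0.0609, 0.2624]
ee_rot: [[0.981, 0.193, 0.001], [0.193, -0.981, 0.0], [0.001, -0.0, -1.0]]
ft_force: [4.9, 2.6, 2.8]
finger_gap: 0.0352
grip_force: 34.7
```

```bash
cat > m.py <<'E'
from h import *
H=np.array([.4335,.03,.1]);u=np.array([np.cos(.195),np.sin(.195),0]);L=[]
for i in range(3):
    if i: viewer.snapshot('top')
    s=readout.sense();p=s["tcp_pos"]-H;a=np.arctan2(p[2],p@u);f=s["ft_force"];fu=f@u
    L.append([a,np.hypot(p[2],p@u),-np.sin(a)*fu+np.cos(a)*f[2],np.cos(a)*fu+np.sin(a)*f[2],fu,f[2],s["clock"]])
L=np.array(L);print("a r Ft Fr Fu Fz t",L.mean(0).round(4).tolist(),"Ft",L[:,2].round(1),"tau",s["tau"].round(2))
E
python3 m.py
```

```text
a r Ft Fr Fu Fz t [0.8154, 0.2229, -1.5539, 5.4527, 4.8696, 2.9044, 8.55] Ft [-1.9 -1.5 -1.2] tau [-1.310e+00 -4.481e+01  2.499e+01  6.120e+00 -1.870e+00 -2.000e-02]
```

drive_tool --deltas '[[[0,0,0,-0.0016,0,-0.0015,0.3],[0,0,0,-0.0016,0,-0.0015,0.3],[0,0,0,0,0,0,0.3],[0,0,0,0,0,0,0.3]]]'

```text
clock: 9.0
tcp_pos: [0.5802, 0.0603, 0.2651]
ee_rot: [[0.981, 0.193, 0.001], [0.193, -0.981, 0.0], [0.001, 0.0, -1.0]]
ft_force: [4.6, 2.5, 2.6]
finger_gap: 0.0358
grip_force: 34.8
```

```bash
python3 m.py
```

```text
a r Ft Fr Fu Fz t [0.8338, 0.2229, -1.8226, 5.7041, 5.1831, 2.9989, 9.05] Ft [-1.9 -1.8 -1.8] tau [-1.320e+00 -4.390e+01  2.484e+01  6.060e+00 -1.890e+00 -2.000e-02]
```

drive_tool --deltas '[[[0,0,0,-0.0014,0,-0.0012,0.3],[0,0,0,-0.0013,0,-0.0012,0.3],[0,0,0,0,0,0,0.3],[0,0,0,0,0,0,0.3]]]'

```text
clock: 9.5
tcp_pos: [0.5775, 0.0597, 0.2675]
ee_rot: [[0.981, 0.193, 0.001], [0.193, -0.981, 0.0], [0.001, 0.0, -1.0]]
ft_force: [4.4, 3.4, 3.8]
finger_gap: 0.0354
grip_force: 34.9
```

```bash
python3 m.py
```

```text
a r Ft Fr Fu Fz t [0.8501, 0.2229, -1.6877, 6.6505, 5.6567, 3.8833, 9.55] Ft [-1.3 -1.8 -2. ] tau [-1.310e+00 -4.338e+01  2.482e+01  6.040e+00 -1.890e+00 -1.000e-02]
```

drive_tool --deltas '[[[0,0,0,-0.0013,0,-0.0014,0.3],[0,0,0,-0.0013,0,-0.0014,0.3],[0,0,0,0,0,0,0.3],[0,0,0,0,0,0,0.3]]]'

```text
clock: 10.0
tcp_pos: [0.5746, 0.0592, 0.2701]
ee_rot: [[0.981, 0.193, 0.0], [0.193, -0.981, -0.0], [0.0, 0.0, -1.0]]
ft_force: [4.2, 2.4, 3.0]
finger_gap: 0.0357
grip_force: 34.8
```

```bash
python3 m.py
```

```text
a r Ft Fr Fu Fz t [0.8678, 0.2229, -1.3622, 5.1246, 4.3523, 3.0289, 10.05] Ft [-1.5 -0.7 -1.8] tau [-1.230e+00 -4.330e+01  2.529e+01  6.170e+00 -1.810e+00 -2.000e-02]
```

drive_tool --deltas '[[[0,0,0,-0.0014,0,-0.0013,0.3],[0,0,0,-0.0014,0,-0.0012,0.3],[0,0,0,0,0,0,0.3],[0,0,0,0,0,0,0.3]]]'

```text
clock: 10.5
tcp_pos: [0.5717, 0.0586, 0.2725]
ee_rot: [[0.981, 0.193, -0.0], [0.193, -0.981, -0.0], [-0.0, 0.0, -1.0]]
ft_force: [2.4, 3.5, 3.0]
finger_gap: 0.0355
grip_force: 34.8
```

```bash
python3 m.py
```

```text
a r Ft Fr Fu Fz t [0.8852, 0.2229, -0.9572, 4.7794, 3.7668, 3.0934, 10.55] Ft [-0.4 -1.4 -1. ] tau [-1.210e+00 -4.276e+01  2.555e+01  6.240e+00 -1.610e+00 -2.000e-02]
```

drive_tool --deltas '[[[0,0,0,-0.0015,0,-0.0012,0.3],[0,0,0,-0.0015,0,-0.0012,0.3],[0,0,0,0,0,0,0.3],[0,0,0,0,0,0,0.3]]]'

```text
clock: 11.0
tcp_pos: [0.5691, 0.0581, 0.2747]
ee_rot: [[0.981, 0.193, 0.0], [0.193, -0.981, 0.0], [0.0, 0.0, -1.0]]
ft_force: [6.6, 1.9, -0.2]
finger_gap: 0.0353
grip_force: 34.4
```

```bash
python3 m.py
```

```text
a r Ft Fr Fu Fz t [0.9006, 0.2229, -5.4559, 4.6896, 7.1888, 0.2861, 11.05] Ft [-5.4 -5.6 -5.3] tau [-7.900e-01 -4.403e+01  2.571e+01  6.110e+00 -2.380e+00 -2.000e-02]
```

Ft jumped by about 4 N, which looks like contact near 0.893 rad. Checking the ratchet in an image.

Run:
```python
from h import *
d=viewer.snapshot("side");u,v=proj(d,[.54,-.08,.08]).round().astype(int)
cv2.imwrite("pics/rat.png",cv2.resize(d["pixels"][v-35:v+35,u-40:u+40],None,fx=8,fy=8,interpolation=cv2.INTER_CUBIC))
for n in("buffer","ratchet"):
  for p in viewer.spot_point(n,"side")[:1]: print(n,p["confidence"],np.array(d["R"]).T@(np.array(p["position"])-d["t"]))
```

```text
buffer 0.68 [ 0.72085669 -0.29725679 -0.00303598]
ratchet 0.64 [ 5.98410543e-01 -2.89591347e-01 -3.61713009e-04]
```

View pics/rat.png

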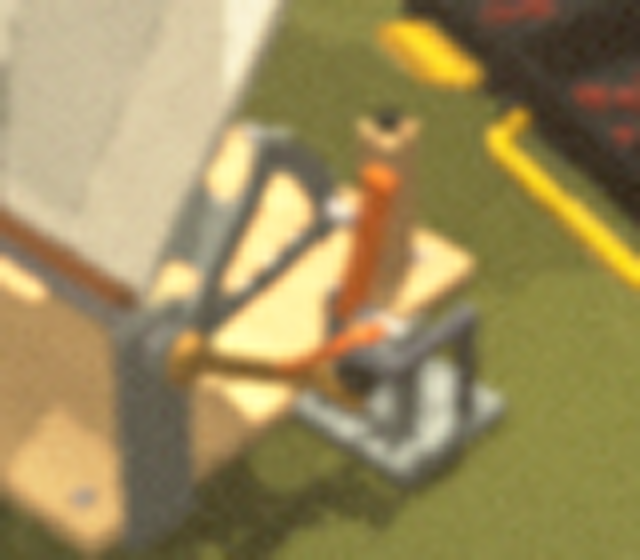

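The image shows the brass peg arm reaching under the orange pawl (~(340,350)), with the pawl standing upright at (365,240). One more small millimetre should show whether this is the springy buffer.

drive_tool --deltas '[[[0,0,0,-0.0008,0,-0.0006,0.3],[0,0,0,0,0,0,0.3],[0,0,0,0,0,0,0.3]]]'

```text
clock: 11.55
tcp_pos: [0.5685, 0.0579, 0.2752]
ee_rot: [[0.981, 0.193, 0.001], [0.193, -0.981, 0.0], [0.001, 0.0, -1.0]]
ft_force: [5.9, 2.4, -0.1]
finger_gap: 0.0357
grip_force: 34.3
```

```bash
python3 m.py
```

```text
a r Ft Fr Fu Fz t [0.9042, 0.2229, -5.6817, 4.2004, 7.0626, -0.2116, 11.6] Ft [-5.  -5.8 -6.2] tau [-6.700e-01 -4.438e+01  2.572e+01  6.060e+00 -2.630e+00 -2.000e-02]
```

drive_tool --deltas '[[[0,0,0,-0.0008,0,-0.0006,0.3],[0,0,0,0,0,0,0.3],[0,0,0,0,0,0,0.3]]]'

```text
clock: 11.95
tcp_pos: [0.5678, 0.0578, 0.2757]
ee_rot: [[0.981, 0.193, 0.001], [0.193, -0.981, 0.0], [0.001, 0.0, -1.0]]
ft_force: [8.4, 1.5, -1.4]
finger_gap: 0.0352
grip_force: 34.2
```

```bash
python3 m.py
```

```text
a r Ft Fr Fu Fz t [0.9081, 0.2229, -7.3211, 3.6316, 8.0058, -1.6415, 12.0] Ft [-7.6 -7.2 -7.1] tau [-5.400e-01 -4.477e+01  2.574e+01  6.010e+00 -2.870e+00 -2.000e-02]
```

Springy at ~1.4 N/mm, about 15 N on the buffer: contact confirmed. Now ease down.

Run:
```python
import numpy as np
a=np.r_[np.linspace(.908,.448,19),np.linspace(.448,.068,20)[1:],.05,.035,.02,.01,0]
print([[round(x,3),round(p,1),round(q,1)] for x,p,q in zip(a[1:],.222e3*np.diff(np.cos(a)),-.222e3*np.diff(np.sin(a)))])
```

```text
[[np.float64(0.882), np.float64(4.4), np.float64(3.5)], [np.float64(0.857), np.float64(4.3), np.float64(3.7)], [np.float64(0.831), np.float64(4.2), np.float64(3.8)], [np.float64(0.806), np.float64(4.1), np.float64(3.9)], [np.float64(0.78), np.float64(4.0), np.float64(4.0)], [np.float64(0.755), np.float64(3.9), np.float64(4.1)], [np.float64(0.729), np.float64(3.8), np.float64(4.2)], [np.float64(0.704), np.float64(3.7), np.float64(4.3)], [np.float64(0.678), np.float64(3.6), np.float64(4.4)], [np.float64(0.652), np.float64(3.5), np.float64(4.5)], [np.float64(0.627), np.float64(3.4), np.float64(4.6)], [np.float64(0.601), np.float64(3.3), np.float64(4.6)], [np.float64(0.576), np.float64(3.1), np.float64(4.7)], [np.float64(0.55), np.float64(3.0), np.float64(4.8)], [np.float64(0.525), np.float64(2.9), np.float64(4.9)], [np.float64(0.499), np.float64(2.8), np.float64(4.9)], [np.float64(0.474), np.float64(2.7), np.float64(5.0)], [np.float64(0.448), np.float64(2.5), np.float64(5.1)], [np.float64(0.428), np.float64(1.9), np.float64(4.0)], [np.float64(0.408), np.float64(1.8), np.float64(4.1)], [
[... 503 characters left out ...]
64(0.208), np.float64(1.0), np.float64(4.3)], [np.float64(0.188), np.float64(0.9), np.float64(4.4)], [np.float64(0.168), np.float64(0.8), np.float64(4.4)], [np.float64(0.148), np.float64(0.7), np.float64(4.4)], [np.float64(0.128), np.float64(0.6), np.float64(4.4)], [np.float64(0.108), np.float64(0.5), np.float64(4.4)], [np.float64(0.088), np.float64(0.4), np.float64(4.4)], [np.float64(0.068), np.float64(0.3), np.float64(4.4)], [np.float64(0.05), np.float64(0.2), np.float64(4.0)], [np.float64(0.035), np.float64(0.1), np.float64(3.3)], [np.float64(0.02), np.float64(0.1), np.float64(3.3)], [np.float64(0.01), np.float64(0.0), np.float64(2.2)], [np.float64(0.0), np.float64(0.0), np.float64(2.2)]]
```

drive_tool --deltas '[[[0,0,0,0.0044,0,0.0035,0.3],[0,0,0,0.0043,0,0.0037,0.3],[0,0,0,0.0042,0,0.0038,0.3],[0,0,0,0.0041,0,0.0039,0.3],[0,0,0,0.004,0,0.004,0.3],[0,0,0,0.0039,0,0.0041,0.3],[0,0,0,0.0038,0,0.0042,0.3],[0,0,0,0.0037,0,0.0043,0.3],[0,0,0,0.0036,0,0.0044,0.3],[0,0,0,0.0035,0,0.0045,0.3],[0,0,0,0.0034,0,0.0046,0.3],[0,0,0,0.0033,0,0.0046,0.3],[0,0,0,0.0031,0,0.0047,0.3],[0,0,0,0.003,0,0.0048,0.3],[0,0,0,0.0029,0,0.0049,0.3],[0,0,0,0,0,0,0.3]]]'

```text
clock: 13.65
tcp_pos: [0.6225, 0.0687, 0.2114]
ee_rot: [[0.981, 0.193, 0.001], [0.193, -0.981, 0.0], [0.001, 0.0, -1.0]]
ft_force: [6.8, 2.9, 1.9]
finger_gap: 0.0354
grip_force: 34.7
```

```bash
python3 m.py
```

```text
a r Ft Fr Fu Fz t [0.5246, 0.2227, -2.4471, 6.8805, 7.1812, 1.3282, 13.7] Ft [-2.  -3.  -2.4] tau [-1.130e+00 -5.185e+01  2.335e+01  5.610e+00 -2.580e+00 -2.000e-02]
```

Free past the third notch, so the pawl is out. Continuing.

drive_tool --deltas '[[[0,0,0,0.0031,0,0.0048,0.3],[0,0,0,0.0029,0,0.005,0.3],[0,0,0,0.0025,0,0.0051,0.3],[0,0,0,0.0019,0,0.004,0.3],[0,0,0,0.0018,0,0.0041,0.3],[0,0,0,0.0017,0,0.0041,0.3],[0,0,0,0.0016,0,0.0041,0.3],[0,0,0,0.0016,0,0.0042,0.3],[0,0,0,0.0015,0,0.0042,0.3],[0,0,0,0.0014,0,0.0042,0.3],[0,0,0,0.0013,0,0.0042,0.3],[0,0,0,0.0012,0,0.0043,0.3],[0,0,0,0.0011,0,0.0043,0.3],[0,0,0,0.001,0,0.0043,0.3],[0,0,0,0.001,0,0.0043,0.3],[0,0,0,0.0009,0,0.0044,0.3],[0,0,0,0.0008,0,0.0044,0.3],[0,0,0,0.0007,0,0.0044,0.3],[0,0,0,0.0006,0,0.0044,0.3],[0,0,0,0,0,0,0.3]]]'

```text
clock: 15.75
tcp_pos: [0.6495, 0.074, 0.1276]
ee_rot: [[0.981, 0.193, -0.001], [0.193, -0.981, -0.0], [-0.001, -0.0, -1.0]]
ft_force: [6.4, 3.2, -2.8]
finger_gap: 0.0358
grip_force: 34.3
```

```bash
python3 m.py
```

```text
a r Ft Fr Fu Fz t [0.1255, 0.2221, -3.4161, 6.1728, 6.5516, -2.6168, 15.8] Ft [-3.6 -3.4 -3.3] tau [-1.300e+00 -5.992e+01  2.226e+01  5.640e+00 -2.330e+00 -2.000e-02]
```

drive_tool --deltas '[[[0,0,0,0.0005,0,0.0044,0.3],[0,0,0,0.0004,0,0.0044,0.3],[0,0,0,0.0003,0,0.0044,0.3],[0,0,0,0.0002,0,0.004,0.3],[0,0,0,0.0001,0,0.0033,0.3],[0,0,0,0,0,0.002,0.3],[0,0,0,0,0,0,0.3],[0,0,0,0,0,0,0.3]]]'

```text
clock: 16.65
tcp_pos: [0.6509, 0.0743, 0.1055]
ee_rot: [[0.981, 0.193, -0.001], [0.193, -0.981, -0.0], [-0.001, -0.0, -1.0]]
ft_force: [6.8, 2.5, -3.8]
finger_gap: 0.0356
grip_force: 34.1
```

```bash
python3 m.py
```

```text
a r Ft Fr Fu Fz t [0.0248, 0.2219, -3.2568, 6.7929, 6.8717, -3.0871, 16.7] Ft [-3.9 -2.6 -3.2] tau [-1.310e+00 -6.143e+01  2.154e+01  5.480e+00 -2.420e+00 -2.000e-02]
```

Now down 2 mm at a time until Fz rises.

drive_tool --deltas '[[[0,0,0,0,0,0.0015,0.3],[0,0,0,0,0,0.0015,0.3],[0,0,0,0,0,0,0.3],[0,0,0,0,0,0,0.3]]]'

```text
clock: 17.15
tcp_pos: [0.6509, 0.0743, 0.1025]
ee_rot: [[0.981, 0.193, -0.001], [0.193, -0.981, -0.0], [-0.001, -0.0, -1.0]]
ft_force: [6.2, 3.1, -3.3]
finger_gap: 0.0353
grip_force: 34.1
```

```bash
python3 m.py
```

```text
a r Ft Fr Fu Fz t [0.0116, 0.2219, -3.177, 6.5481, 6.5844, -3.1009, 17.2] Ft [-3.3 -3.3 -2.9] tau [-1.31e+00 -6.16e+01  2.14e+01  5.45e+00 -2.45e+00 -2.00e-02]
```

drive_tool --deltas '[[[0,0,0,0,0,0.001,0.3],[0,0,0,0,0,0.001,0.3],[0,0,0,0,0,0,0.3],[0,0,0,0,0,0,0.3]]]'

```text
clock: 17.65
tcp_pos: [0.651, 0.0742, 0.1022]
ee_rot: [[0.981, 0.193, 0.0], [0.193, -0.981, -0.0], [0.0, 0.0, -1.0]]
ft_force: [1.5, 2.3, 6.8]
finger_gap: 0.0358
grip_force: 35.4
```

```bash
python3 m.py
```

```text
a r Ft Fr Fu Fz t [0.0098, 0.2219, 6.6513, 2.3662, 2.3012, 6.6741, 17.7] Ft [6.8 6.2 6.9] tau [-1.820e+00 -5.572e+01  2.031e+01  5.000e+00 -1.000e+00 -1.000e-02]
```

Hard stop met: the board is flat. Lift to about 0.24 rad, between the first click (≤0.21) and the second notch (0.36).

drive_tool --deltas '[[[0,0,0,0,0,-0.0015,0.3],[0,0,0,0,0,-0.0044,0.3],[0,0,0,-0.0001,0,-0.0044,0.3],[0,0,0,-0.0002,0,-0.0044,0.3],[0,0,0,-0.0003,0,-0.0044,0.3],[0,0,0,-0.0004,0,-0.0044,0.3],[0,0,0,-0.0005,0,-0.0044,0.3],[0,0,0,-0.0006,0,-0.0044,0.3],[0,0,0,-0.0007,0,-0.0044,0.3],[0,0,0,-0.0007,0,-0.0043,0.3],[0,0,0,-0.0008,0,-0.0043,0.3],[0,0,0,-0.0009,0,-0.0043,0.3],[0,0,0,-0.001,0,-0.0043,0.3],[0,0,0,0,0,0,0.3],[0,0,0,0,0,0,0.3]]]'

```text
clock: 19.25
tcp_pos: [0.6447, 0.073, 0.1549]
ee_rot: [[0.981, 0.193, -0.001], [0.193, -0.981, -0.0], [-0.001, -0.0, -1.0]]
ft_force: [4.2, 3.7, -0.8]
finger_gap: 0.0352
grip_force: 34.3
```

```bash
python3 m.py
```

```text
a r Ft Fr Fu Fz t [0.2493, 0.2224, -1.9846, 4.8351, 5.1753, -0.7302, 19.3] Ft [-1.9 -1.3 -2.7] tau [-1.400e+00 -5.798e+01  2.335e+01  5.920e+00 -2.040e+00 -2.000e-02]
```

drive_tool --deltas '[[[0,0,0,0.0009,0,0.0036,0.3],[0,0,0,0.0008,0,0.0036,0.3],[0,0,0,0.0007,0,0.0034,0.3],[0,0,0,0.0004,0,0.0023,0.3],[0,0,0,0,0,0,0.3],[0,0,0,0,0,0,0.3]]]'

```text
clock: 19.95
tcp_pos: [0.6474, 0.0736, 0.1417]
ee_rot: [[0.981, 0.193, -0.001], [0.193, -0.981, -0.0], [-0.001, -0.0, -1.0]]
ft_force: [4.9, 3.0, -1.0]
finger_gap: 0.0357
grip_force: 34.3
```

```bash
python3 m.py
```

```text
a r Ft Fr Fu Fz t [0.1888, 0.2223, -2.529, 5.3554, 5.7349, -1.4791, 20.0] Ft [-2.  -2.3 -3.3] tau [-1.450e+00 -5.935e+01  2.323e+01  5.980e+00 -2.100e+00 -2.000e-02]
```

drive_tool --deltas '[[[0,0,0,0.0002,0,0.001,0.3],[0,0,0,0.0002,0,0.001,0.3],[0,0,0,0,0,0,0.3],[0,0,0,0,0,0,0.3]]]'

```text
clock: 20.45
tcp_pos: [0.6478, 0.0736, 0.1397]
ee_rot: [[0.981, 0.193, -0.001], [0.193, -0.981, -0.0], [-0.001, -0.0, -1.0]]
ft_force: [5.5, 2.7, -2.4]
finger_gap: 0.0351
grip_force: 34.3
```

```bash
python3 m.py
```

```text
a r Ft Fr Fu Fz t [0.1798, 0.2223, -3.26, 5.1993, 5.6986, -2.2775, 20.5] Ft [-3.4 -3.8 -2.5] tau [-1.460e+00 -5.949e+01  2.322e+01  5.980e+00 -2.060e+00 -2.000e-02]
```

drive_tool --deltas '[[[0,0,0,0.0001,0,0.0007,0.3],[0,0,0,0.0001,0,0.0007,0.3],[0,0,0,0,0,0,0.3],[0,0,0,0,0,0,0.3]]]'

```text
clock: 20.95
tcp_pos: [0.6479, 0.0736, 0.1391]
ee_rot: [[0.981, 0.193, -0.001], [0.193, -0.981, -0.0], [-0.001, -0.0, -1.0]]
ft_force: [2.8, 4.3, -0.8]
finger_gap: 0.0352
grip_force: 34.5
```

```bash
python3 m.py
```

```text
a r Ft Fr Fu Fz t [0.1771, 0.2223, -0.8851, 3.6015, 3.701, -0.2369, 21.0] Ft [-1.4 -1.4  0.2] tau [-1.780e+00 -5.853e+01  2.349e+01  6.170e+00 -1.520e+00 -2.000e-02]
```

drive_tool --deltas '[[[0,0,0,0,0,0.0006,0.3],[0,0,0,0,0,0,0.3],[0,0,0,0,0,0,0.3]]]'

```text
clock: 21.35
tcp_pos: [0.6479, 0.0736, 0.1389]
ee_rot: [[0.981, 0.193, -0.0], [0.193, -0.981, 0.0], [-0.0, -0.0, -1.0]]
ft_force: [2.5, 3.8, 1.3]
finger_gap: 0.0355
grip_force: 34.6
```

```bash
python3 m.py
```

```text
a r Ft Fr Fu Fz t [0.1759, 0.2223, 0.625, 2.9862, 2.8308, 1.138, 21.4] Ft [0.7 0.9 0.3] tau [-2.030e+00 -5.777e+01  2.359e+01  6.270e+00 -1.140e+00 -2.000e-02]
```

The notch is carrying the board. Release, then rise.

drive_tool --deltas '[[[0,0,0,0,0,0,0.45],[0,0,0,0,0,0,0.6],[0,0,0,0,0,0,0.8],[0,0,0,0,0,0,0.9],[0,0,0,0,0,0,0.9],[0,0,0,0,0,-0.01,0.9],[0,0,0,0,0,-0.02,0.9],[0,0,0,0,0,-0.03,0.9],[0,0,0,0,0,-0.03,0.9],[0,0,0,0,0,-0.03,0.9],[0,0,0,0,0,-0.03,0.9],[0,0,0,0,0.03,-0.03,0.9],[0,0,0,0,-0.05,0,0.9],[0,0,0,0,-0.05,0,0.9],[0,0,0,0,-0.05,0,0.9],[0,0,0,0,-0.05,0,0.9],[0,0,0,0,-0.05,0,0.9],[0,0,0,0,0,0,0.9],[0,0,0,0,0,0,0.9]]]'

```text
clock: 23.35
tcp_pos: [0.6051, 0.2909, 0.3193]
ee_rot: [[0.981, 0.195, 0.0], [0.195, -0.981, -0.0], [-0.0, 0.0, -1.0]]
ft_force: [0.8, -1.0, -0.8]
finger_gap: 0.0769
grip_force: 0.0
```

Run:
```python
from h import *
from scipy.optimize import least_squares
st();X=np.array([.646,.072,.137]);D={c:viewer.snapshot(c) for c in("top","side")}
P={c:redc(D[c],X) for c in D}
print(least_squares(lambda x:np.concatenate([proj(D[c],x)-P[c][0] for c in D]),X).x)
ims=[]
for c in D:
    u,v=proj(D[c],[.55,.02,.12]).round().astype(int);ims.append(cv2.resize(D[c]["pixels"][v-60:v+60,u-70:u+70],(400,343)))
    for n in("knob","paint_pot2","mixing_cup","duct_tape","rock_cast1","sanding_block"):
        for p in viewer.spot_point(n,c)[:1]: print(n,(np.array(D[c]["R"]).T@(np.array(p["position"])-D[c]["t"])).round(3))
cv2.imwrite("pics/end.png",np.hstack(ims))
```

```text
t 23.35 tcp [0.6051 0.2909 0.3193] F [ 0.78 -1.02 -0.85] gap 0.0769 grip 0.0
[0.6461378  0.07335023 0.13903928]
knob [0.646 0.073 0.134]
paint_pot2 [ 0.632 -0.228  0.001]
mixing_cup [0.433 0.029 0.001]
duct_tape [ 0.615  0.363 -0.002]
rock_cast1 [ 0.693  0.327 -0.001]
sanding_block [ 0.771  0.215 -0.002]
knob [0.651 0.072 0.138]
paint_pot2 [ 0.629 -0.228  0.   ]
mixing_cup [ 0.719 -0.296 -0.003]
duct_tape [ 0.618  0.368 -0.004]
rock_cast1 [ 0.695  0.33  -0.002]
sanding_block [ 0.766  0.211 -0.001]
```

View pics/end.png

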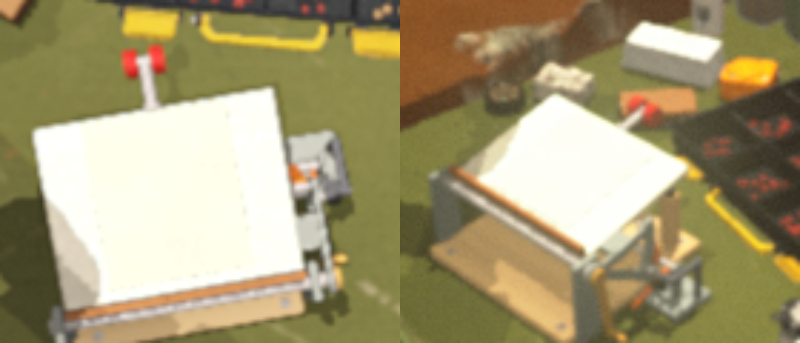

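The board rests on its own at about 0.17 rad, with the knob at z ≈ 0.137 to 0.139. The bystanders have not moved, and the gripper is clear.

```bash
python3 -c "
from rig import hand_in
print(hand_in())"
```

```text
the job is handed in; nothing more can be done
None
```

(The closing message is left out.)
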